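Turn the square tile over in its flip tray

TASK

Two wooden flip trays stand on the desk, one with a square tile in its swinging pan, one with a round chip. Turn the square tile over to its ringed face: take its pan by the knob and tip it up and over past upright, so that the tile tumbles into the fixed well behind, then swing the empty pan back down to rest and let go. Do not touch the tile with the fingers, and leave the round chip where it lies.

Things in the scene. Friction and masses are not known exactly. Their poses are not given: they have to be found in the camera images.
- square_knob (a point): Centre of the knob on the square tile's pan, on the robot's side, 44 mm above the desk: a dark wooden roller 20 mm across, 26 mm long, its axis along its own y (parallel to the hinge). Pinched on its flat ends from above it turns between the fingers as the pan swings. Clear 40 mm beyond each end; a neck 10 mm wide and 32 mm long joins it to the pan. Axes turn with the pan; pan down: x to the hinge, z up.
- square_hinge (a point): Middle of that flip tray's hinge axis, 40 mm above the desk; fixed. x level, away from the knob; y along the hinge; z up. With the pan down the knob's centre is at x -115, z +4 mm here and swings up and over toward +x. The fixed well lies at x 2 to 74 mm, 72 mm wide, floor 12 mm below the hinge, walls 12 mm above it. The tray is 84 mm wide and fixed to the desk.
- square_pan (a joint): Angle of the square tile's pan about the hinge, rad: 0 = down and level (its weight holds it there), grows as the knob is lifted up and over, stop at 2.1. Pan 74 x 66 mm outside, walls 14 mm above its floor, rib 7 mm high at the hinge end; 0.15 kg, nearly free hinge. The tile slides down to the rib and tumbles over it into the well at about 1.65 to 1.85.
- tile: Square wooden tile, 44 x 44 x 10 mm, 30 g, loose in the pan of the flip tray with the listed knob. Origin at its centre; its z axis points out of its plain face, which is up at the start. The other face carries a dark ring 30 mm across.
- chip: Round wooden chip, 44 mm across, 10 mm thick, lying in the pan of the other flip tray, which is built alike and is to be left alone. Origin at its centre, z out of its plain face.
Things that resemble listed ones, but are neither listed nor needed, are in the scene too. What is shaped like the tile but turquoise is not meant.

How it is judged:
On the way:
1. the pan of the square tile is tipped past upright (over 92 degrees) (value of joint square_pan above 1.606 rad), for 0.1 s.
At the end, for the whole second after the job is handed in: The square tile lies at rest in the well of its flip tray, ringed face up and level within 11 degrees; its pan is back down within 6 degrees; the round chip lies within 15 mm of where it was (angle between tile's own z axis and vertical above 2.94 rad and x of tile in the frame of square_hinge between 0.012 and 0.064 m and y of tile in the frame of square_hinge between -0.026 and 0.026 m and z of tile in the frame of square_hinge below 0.003 m and linear speed of tile below 0.02 m/s and value of joint square_pan below 0.1 rad and distance of chip from where it was at the start of the episode below 0.015 m); the robot touches nothing.
It fails at once if the fingers touch the tile (contact force between the fingers and tile above 0.5 N).
It fails at once if the round chip is shifted by more than 20 mm (distance of chip from where it was at the start of the episode above 0.02 m).
It also fails if it takes over 48 s, if anything falls off the work surface, if the arm or the gripper's body presses on something with over 40 N, if the wrist force passes 120 N, or if a joint passes its speed limit or range.

ROBOT

A 7-joint arm with a two-finger parallel gripper is mounted at the origin on a cart in front of the work surface, level with it; the furniture and walls round the work are solid. World frame = base frame: x ahead of the robot, y to its left, z up, the work surface at z = 0. Lengths are in m, angles in rad, forces in N, time in s.
With the tool pointing down it reaches from about 0.4 to 0.85 m from the base axis. Payload 4.5 kg.
Tool frame: the origin (TCP) lies midway between the tips of the shut fingers; the grasp point (between the pads) lies 19 mm behind it; z points along the fingers, y is the direction in which the jaws open and shut (so a half turn about z gives the same grasp; the last joint's range is limited). The gripper opens to 88 mm and grips with 3 to 60 N. Pads are 18 mm wide; open, the fingers measure 123 mm over their backs; the gripper's body (75 mm by 187 mm) begins 45 mm behind the grasp point.
Start: joints at [-1.143, 0.689, -0.195, 1.565, 0.157, 0.902, -0.215], TCP at [0.24, 0.577, 0.239] pointing down, gripper open.
Joint ranges: [-3.01, 3.01], [-0.46, 2.08], [-1.47, 1.51], [0.13, 2.56], [-1, 4.14], [0.04, 2.09], [-2.66, 2.66]. Speed limits (rad/s): [2.57, 2.57, 3.14, 3.14, 3.14, 3.14, 3.14].

INTERFACE

Orientations are given as a unit quaternion [x, y, z, w].
In Python, from plant import get_state, snapshot, finish_job, find_in gives the robot as it stands.
- The arm moves only by the shell command python3 -m creep 'ROWS' [OPENING] [FORCE]. ROWS is JSON, one flat list of numbers, 6 for each row, row after row: the shift along the tool's x, y, z in mm, then the turn, a rotation vector about the tool's x, y, z in degrees. In form: [tx, ty, tz, wx, wy, wz, tx, ty, tz, wx, wy, wz, ...]. A call has 1 to 5 rows; each row shifts and turns the pose as measured when the row begins, along the tool's axes as they then stand; what a row does not reach is not made up. A row lasts 1/12 s, in which the tool goes at most 41.7 mm and 7.16 degrees, less where a joint would pass 70% of its speed; a pose out of reach is approached as far as the arm can. A call is refused whole if a number of a shift passes 41.7 or a number of a turn 7.16, either way. A call with a gripper value outside its range is refused whole. OPENING is the finger opening in mm, from 0 to 88.1, set as the call begins (- or left out, the last holds). The fingers move at their own pace and stop on an object; FORCE is the grip in N (left out, the last holds). Time passes only in rows, so rows that do not move let the fingers close. It gives the time, the measured TCP pose, the force and the opening at its end, in the units of the state.
- get_state(): the state, without advancing time (a new reading comes with each control period).
- snapshot(name): name is "scene" or "top" or "wrist"; returns a dict with "color" (400x640x3 uint8, red, green, blue), "intrinsics" (3x3 intrinsics, pixels), "dist_coeffs" ([k1, k2, p1, p2, k3] as OpenCV has them; the pictures are not rectified), "extrinsics" (4x4, takes a point from world to camera coordinates). Camera axes: x right, y down, z forward; pixel columns grow to the right and rows downward; lengths in m; the calibration is good to about 2 mm. A picture is of the moment at which its call begins. There is no depth.
- finish_job(): hands the job in, once; it reports no verdict.
Trained networks look in the newest picture that a camera, given by its name, has taken for a name from the list of things; names that differ only in an ending like _2 or _b are one class to them, and where a whole thing is asked for, a point or a joint stands for the part that bears it (a point fixed in the world has none). Each returns a list of dicts, best first, with "score" (0 to 1); they miss things now and then, are a little off and sometimes report something else, mostly with a low value. They report only what shows in the picture. A call takes as long as a camera call. They do not tell look-alikes from the thing itself.
- find_in(thing, camera): "xy" ([column, row] in pixels, amid what is visible of it).
The state is a dict: "clock": time; "q": joint angles; "qd": joint speeds; "joint_torque": joint torques, N m; "tool_pos": TCP position; "eef_rot": TCP orientation; "contact_force": force on the tool from outside, world axes, zero at the start; "moment": the same for the moment, N m; "opening": opening from 0.0 (shut) to 1.0 (fully open).
Only numpy, scipy, OpenCV 4.12 (cv2) and the standard library are available. Lean on these libraries where they do the work, as an engineer would, in place of code of your own. Each camera call takes 0.05 s, during which the arm holds its last target.

## Working session

There is one attempt and no reset: what is moved stays moved. The work goes in short steps, Python scripts to look and compute and a shell command to move; the robot and the scene stay as the last step left them, time stands still between calls to the robot, and variables do not carry over. Pictures are saved under pics/ and viewed, and the job is handed in when it is done.

```bash
ls; mkdir -p pics; cat > h.py <<'E'
import numpy as np, cv2, json
from plant import get_state, snapshot, finish_job, find_in
from scipy.spatial.transform import Rotation as R
def save(s,n): cv2.imwrite('pics/'+n,s['color'][:,:,::-1])
def ray(s,uv):
    p=cv2.undistortPoints(np.array([[uv]],float),s['intrinsics'],s['dist_coeffs'])[0,0]
    E=s['extrinsics'];d=E[:3,:3].T@np.array([p[0],p[1],1]);c=-E[:3,:3].T@E[:3,3]
    return c,d
def atz(s,uv,z):
    c,d=ray(s,uv);return c+d*(z-c[2])/d[2]
def proj(s,P):
    E=s['extrinsics'];r,_=cv2.Rodrigues(E[:3,:3])
    return cv2.projectPoints(np.array(P,float).reshape(-1,3),r,E[:3,3],s['intrinsics'],s['dist_coeffs'])[0][:,0]
E
python3 - <<'E'
from h import *
for n in ['scene','top']:
    s=snapshot(n);save(s,n+'0.png')
    for t in ['square_knob','tile','chip','square_pan']:
        print(n,t,[(np.round(d['xy']),round(d['score'],2)) for d in find_in(t,n)])
st=get_state();print(st['clock'],st['tool_pos'],st['eef_rot'],st['opening'])
E
```

```text
pics
scene square_knob [(array([278., 186.]), 0.69)]
scene tile [(array([288., 178.]), 0.66), (array([294., 231.]), 0.59)]
scene chip [(array([378., 271.]), 0.85)]
scene square_pan [(array([280., 183.]), 0.92), (array([285., 177.]), 0.19)]
top square_knob [(array([244., 206.]), 0.82)]
top tile [(array([245., 196.]), 0.94), (array([301., 212.]), 0.7)]
top chip [(array([401., 199.]), 0.68)]
top square_pan [(array([247., 209.]), 0.9)]
0.5 [0.23982367 0.57714456 0.23872307] [1.95629115e-01 9.80677954e-01 7.09603739e-06 2.22999950e-05] 0.99969336188052
```

View pics/scene0.png

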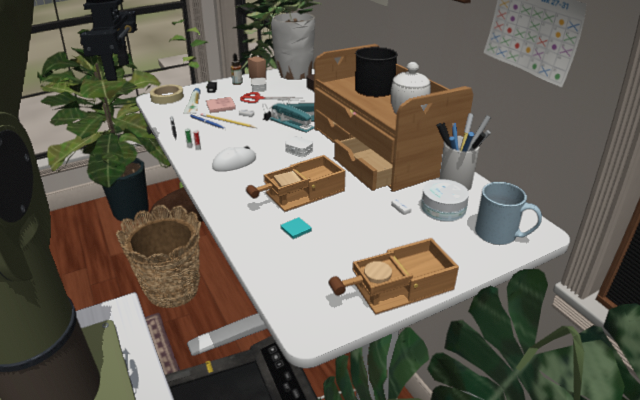

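View pics/top0.png

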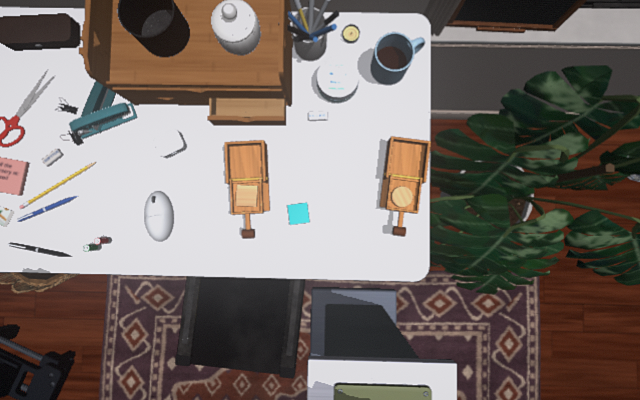

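```bash
python3 - <<'E'
from h import *
a=cv2.imread('pics/top0.png')
cv2.imwrite('pics/top0c.png',cv2.resize(a[150:270,170:330],None,fx=5,fy=5,interpolation=cv2.INTER_CUBIC))
E
```

```text
(no output)
```

View pics/top0c.png

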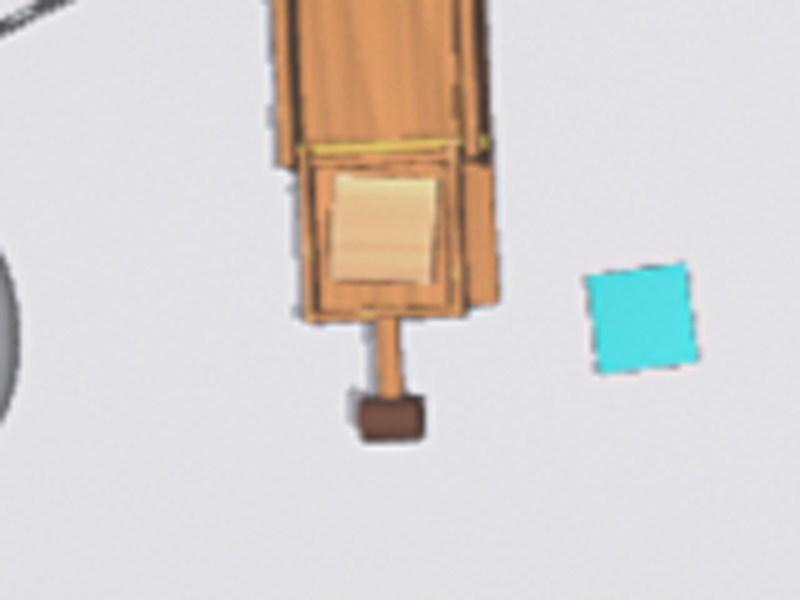

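The picture shows two knobbed trays. The left one holds the square tile (top view: knob 248,233, tile 246,196). The right one holds the round chip (knob 399,231, chip 401,199). The turquoise look-alike is at 298,213. I choose the left tray's knob; the close crop shows the plain square tile in that pan.

```bash
python3 - <<'E'
from h import *
s=snapshot('top')
k=atz(s,(248.4,233.6),0.05);print('knob',k)
for nm,uv in dict(hl=(170+305/5,150+150/5),hr=(170+462/5,150+143/5)).items(): print(nm,atz(s,uv,0.045))
for nm,uv in dict(kl=(170+360/5,150+418/5),kr=(170+424/5,150+416/5)).items(): print(nm,atz(s,uv,0.05))
c=snapshot('scene'); 
g=c['color'];cv2.imwrite('pics/sc.png',cv2.resize(g[140:220,230:360,::-1],None,fx=6,fy=6,interpolation=cv2.INTER_CUBIC))
print('knob scene proj',proj(c,k-[0,0,.006]))
st=get_state();print(R.from_quat(st['eef_rot']).as_matrix().round(3))
E
```

```text
knob [0.41650638 0.28730412 0.05      ]
hl [0.52796464 0.32866914 0.045     ]
hr [0.5323541  0.26252251 0.045     ]
kl [0.41619662 0.30062286 0.05      ]
kr [0.41764354 0.27401705 0.05      ]
knob scene proj [[252.56378188 191.53868435]]
[[-0.923  0.384  0.   ]
 [ 0.384  0.923  0.   ]
 [ 0.     0.    -1.   ]]
```

View pics/sc.png

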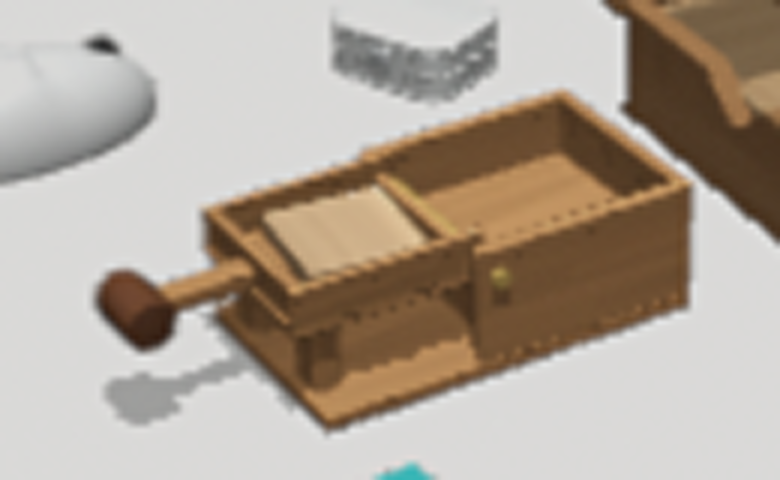

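```bash
python3 -m creep '[-30,-22,8,0,0,0,-30,-22,8,0,0,0,-30,-22,8,0,0,0,-30,-22,8,0,0,0,-30,-22,8,0,0,0]' 60 8
```

```text
clock: 1.02
tool_pos: [0.3317, 0.4261, 0.1981]
eef_rot: [0.187, 0.982, 0.008, -0.003]
contact_force: [0.5, 0.3, 0.0]
opening: 0.686
```

```bash
python3 -m creep '[-30,-22,8,0,0,0,-30,-22,8,0,0,0,-30,-22,8,0,0,0,-30,-22,8,0,0,0,0,0,0,0,0,-7]'; python3 -m creep '[0,0,0,0,0,-7,0,0,0,0,0,-7,0,0,0,0,0,-5,0,0,0,0,0,0,0,0,0,0,0,0]'
cat >> h.py <<'E'
def rel(kn):
    st=get_state();M=R.from_quat(st['eef_rot']).as_matrix()
    d=M.T@(np.array(kn)-st['tool_pos'])*1000
    print(round(st['clock'],2),'tcp',np.round(st['tool_pos'],4),'d_tool mm',d.round(1),'y dir deg',round(np.degrees(np.arctan2(M[1,1],M[0,1])),2),'tilt',M[:,2].round(3),'F',np.round(st['contact_force'],1),'M',np.round(st['moment'],2),'op',round(st['opening'],3))
    want=np.array([[-.9976,-.07,0],[-.07,.9976,0],[0,0,-1]]).T
    print('rotvec tool deg',np.degrees(R.from_matrix(M.T@want).as_rotvec()).round(2))
E
python3 - <<'E'
from h import *
rel([.4165,.287,.025])
s=snapshot('wrist');save(s,'w1.png');print(proj(s,[[.4165,.287,.044],[.53,.2955,.04]]),find_in('square_knob','wrist'))
s=snapshot('top');save(s,'t1.png');
E
```

```text
clock: 1.43
tool_pos: [0.4183, 0.2865, 0.1618]
eef_rot: [0.13, 0.991, 0.006, -0.001]
contact_force: [-0.9, -0.6, -0.1]
opening: 0.681
clock: 1.85
tool_pos: [0.422, 0.2814, 0.1615]
eef_rot: [-0.039, 0.999, 0.005, 0.001]
contact_force: [-0.0, -0.3, -0.2]
opening: 0.679
1.85 tcp [0.422  0.2814 0.1615] d_tool mm [  5.4   4.7 136.5] y dir deg 94.43 tilt [ 0.002  0.009 -1.   ] F [-0.  -0.3 -0.2] M [-0.01  0.   -0.02] op 0.679
rotvec tool deg [0.53 0.13 0.41]
[[329.69244717 183.56536475]
 [328.58340899 293.52151798]] [{'xy': [329.9, 238.5], 'score': 0.84}]
```

View pics/w1.png

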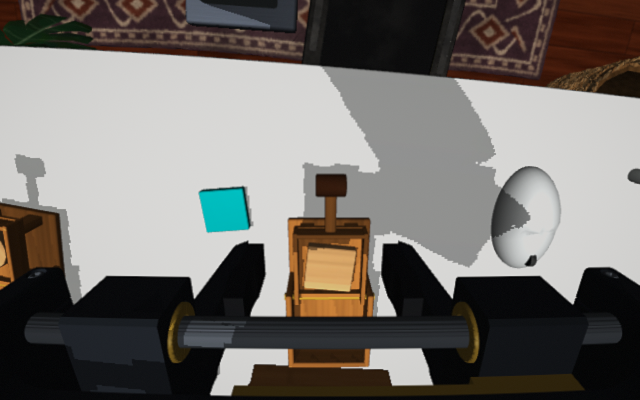

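The wrist view shows the knob at (331,185), about 1 mm from my predicted point, and the square tile in the pan at (331,267). The turquoise decoy is at (225,209). The choice and the position hold.

```bash
python3 -m creep '[5,5,20,0.5,0,0.4,0,0,30,0,0,0,0,0,30,0,0,0,0,0,20,0,0,0,0,0,0,0,0,0]'; python3 - <<'E'
from h import *
rel([.4165,.287,.025])
s=snapshot('wrist');save(s,'w2.png');print(proj(s,[[.4165,.287,.044],[.53,.2955,.04]]))
E
```

```text
clock: 2.42
tool_pos: [0.419, 0.291, 0.0607]
eef_rot: [-0.033, 0.999, 0.003, 0.005]
contact_force: [-0.5, 0.2, 0.6]
opening: 0.68
2.42 tcp [0.419  0.291  0.0607] d_tool mm [ 3.2 -4.  35.7] y dir deg 93.8 tilt [ 0.011  0.007 -1.   ] F [-0.5  0.2  0.6] M [-0.03  0.01  0.06] op 0.68
rotvec tool deg [ 0.33  0.64 -0.21]
[[317.38752025 238.42777651]
 [319.97313584 381.99562075]]
```

View pics/w2.png

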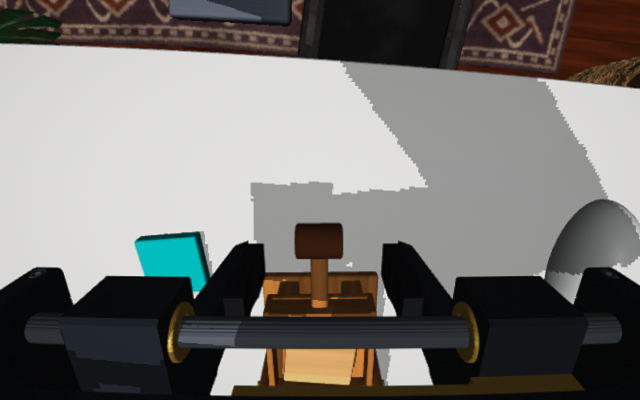

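The knob shows at (319,241), roughly centred between the fingers and 1–2 mm from the prediction. I lower onto it.

```bash
python3 -m creep '[3,-3,10,0.3,0.6,0,0,0,15,0,0,0,0,0,10,0,0,0,0,0,0,0,0,0]'; python3 - <<'E'
from h import *
rel([.4165,.287,.025])
E
```

```text
clock: 2.8
tool_pos: [0.4184, 0.2901, 0.0288]
eef_rot: [-0.032, 0.999, 0.003, 0.003]
contact_force: [-0.7, -0.5, 0.3]
opening: 0.682
2.8 tcp [0.4184 0.2901 0.0288] d_tool mm [ 2.1 -3.   3.8] y dir deg 93.71 tilt [ 0.005  0.005 -1.   ] F [-0.7 -0.5  0.3] M [-0.01  0.05 -0.02] op 0.682
rotvec tool deg [ 0.28  0.32 -0.3 ]
```

```bash
python3 -m creep '[3,-3,4,0,0,0,0,0,0,0,0,0]' 60 8;  python3 - <<'E'
from h import *
rel([.4165,.287,.025])
s=snapshot('wrist');save(s,'w3.png');print(proj(s,[[.4165,.287,.044],[.53,.2955,.04]]))
E
```

```text
clock: 2.97
tool_pos: [0.416, 0.2869, 0.0254]
eef_rot: [-0.032, 0.999, 0.003, 0.003]
contact_force: [-0.3, -0.3, 0.9]
opening: 0.681
2.97 tcp [0.416  0.2869 0.0254] d_tool mm [-0.5  0.   0.4] y dir deg 93.67 tilt [ 0.006  0.006 -1.   ] F [-0.3 -0.3  0.9] M [0.02 0.02 0.  ] op 0.681
rotvec tool deg [ 0.32  0.38 -0.35]
[[324.86096569 279.37967437]
 [326.56500053 436.57024028]]
```

View pics/w3.png

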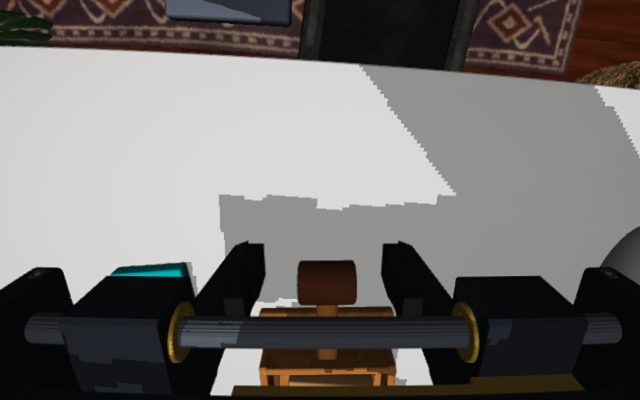

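The knob sits between the fingers at (327,283), within 2 mm of centre. I close on it.

```bash
python3 -m creep '[0,1,0,0,0,0,0,0,0,0,0,0,0,0,0,0,0,0,0,0,0,0,0,0,0,0,0,0,0,0]' 0 8;python3 -m creep '[0,0,0,0,0,0,0,0,0,0,0,0]'; python3 - <<'E'
from h import *
rel([.4165,.287,.025])
E
```

```text
clock: 3.43
tool_pos: [0.4177, 0.2894, 0.0278]
eef_rot: [-0.032, 0.999, 0.005, 0.005]
contact_force: [-0.2, 0.8, 0.3]
opening: 0.328
clock: 3.6
tool_pos: [0.4177, 0.2888, 0.0279]
eef_rot: [-0.032, 0.999, 0.004, 0.005]
contact_force: [-0.5, -0.4, -1.6]
opening: 0.295
3.6 tcp [0.4177 0.2888 0.0279] d_tool mm [ 1.4 -1.7  2.9] y dir deg 93.64 tilt [ 0.01   0.009 -1.   ] F [-0.5 -0.4 -1.6] M [0.13 0.05 0.11] op 0.295
rotvec tool deg [ 0.45  0.6  -0.38]
```

Gripped: the opening is 26 mm, the knob's length. Next, a helper that works out the swing steps.

```bash
cat >> h.py <<'E'
ex=np.array([.9977,.068,0]);ez=np.array([0,0,1.])
P0=np.array([.4172,.2884,.0265])   # TCP with pan down
H=P0+.115*ex-.004*ez
def plan(degs):
    st=get_state();M=R.from_quat(st['eef_rot']).as_matrix();p=np.array(st['tool_pos'])
    d=p-H;a=np.degrees(np.arctan2(d@ez,-d@ex))-2.0
    ey=np.cross(ez,ex)
    print('ang',round(a,1),'rad err mm',round((np.hypot(d@ez,d@ex)-.11507)*1e3,1),'lat',round(d@ey*1e3,1),'F',np.round(st['contact_force'],1),'op',round(st['opening']*88.1,1),'t',round(st['clock'],2))
    cur=p
    for g in degs:
        t=np.radians(g+2.0)   # atan(4/115)=2deg
        q=H+.11507*(-np.cos(t)*ex+np.sin(t)*ez)
        print(g,(M.T@(q-cur)*1e3).round(1));cur=q
    want=np.array([-ex,np.cross(-ez,-ex),-ez]).T
    print('rot',np.degrees(R.from_matrix(M.T@want).as_rotvec()).round(2))
E
python3 -c "
from h import *
plan([6,12,18,24,30])"
```

```text
ang 0.7 rad err mm -0.5 lat 0.3 F [-0.5 -0.4 -1.6] op 26.0 t 3.6
6 [ -0.6  -0.2 -10.6]
12 [ -2.4   0.1 -11.8]
18 [ -3.6   0.1 -11.5]
24 [ -4.8   0.1 -11. ]
30 [ -5.9   0.1 -10.5]
rot [ 0.45  0.6  -0.26]
```

```bash
python3 -m creep '[-0.6,0,-10.6,0.4,0.6,0,-2.4,0,-11.8,0,0,0,-3.6,0,-11.5,0,0,0]'; python3 -c "
from h import *
plan([18,24,30,36])"
```

```text
clock: 3.85
tool_pos: [0.4223, 0.289, 0.0605]
eef_rot: [-0.033, 0.999, -0.001, -0.002]
contact_force: [0.4, 0.2, -2.4]
opening: 0.292
ang 17.1 rad err mm 1.2 lat 0.3 F [ 0.4  0.2 -2.4] op 25.7 t 3.85
18 [-1.7 -0.3 -1.3]
24 [ -4.7  -0.  -11.1]
30 [ -5.8  -0.  -10.6]
36 [-6.9 -0.  -9.9]
rot [-0.1  -0.27 -0.11]
```

Tracking well, with low forces.

```bash
python3 -m creep '[-6.4,-0.3,-12.4,0,0,0,-5.8,0,-10.6,0,0,0,-6.9,0,-9.9,0,0,0]'; python3 -c "
from h import *
plan([36,42,48,54,60])"
```

```text
clock: 4.1
tool_pos: [0.439, 0.2902, 0.0942]
eef_rot: [-0.035, 0.999, -0.001, -0.005]
contact_force: [0.9, -0.3, -3.3]
opening: 0.292
ang 35.6 rad err mm 2.4 lat 0.3 F [ 0.9 -0.3 -3.3] op 25.7 t 4.1
36 [-2.4 -0.3  0.8]
42 [-7.8 -0.  -9.2]
48 [-8.7 -0.  -8.3]
54 [-9.5 -0.  -7.3]
60 [-10.3  -0.   -6.3]
rot [-0.14 -0.55  0.07]
```

```bash
python3 -m creep '[-10.2,-0.3,-8.4,0,-0.5,0,-8.7,0,-8.3,0,0,0,-9.5,0,-7.3,0,0,0]'; python3 -c "
from h import *
plan([54,60,66,72,76,80])"
```

```text
clock: 4.35
tool_pos: [0.4645, 0.2921, 0.1191]
eef_rot: [-0.036, 0.999, -0.002, -0.003]
contact_force: [0.7, 0.3, -3.9]
opening: 0.29
ang 53.0 rad err mm 2.9 lat 0.4 F [ 0.7  0.3 -3.9] op 25.5 t 4.35
54 [-3.2 -0.4  1.2]
60 [-10.3  -0.1  -6.3]
66 [-10.9  -0.1  -5.2]
72 [-11.4  -0.1  -4. ]
76 [-7.8 -0.  -2. ]
80 [-7.9 -0.  -1.4]
rot [-0.17 -0.38  0.23]
```

```bash
python3 -m creep '[-13,-0.3,-5.1,0,0,0,-10.9,0,-5.2,0,0,0,0,0,0,0,0,0]'; python3 -c "
from h import *
plan([70,74,78,82,86,90])
s=snapshot('scene');a=s['color'][60:240,200:400,::-1];cv2.imwrite('pics/s4.png',cv2.resize(a,None,fx=3,fy=3,interpolation=cv2.INTER_CUBIC))
s=snapshot('wrist');save(s,'w4.png')"
```

```text
clock: 4.6
tool_pos: [0.4879, 0.2938, 0.1311]
eef_rot: [-0.036, 0.999, -0.001, -0.005]
contact_force: [0.7, 0.9, -2.4]
opening: 0.294
ang 65.9 rad err mm 2.1 lat 0.6 F [ 0.7  0.9 -2.4] op 25.9 t 4.6
70 [-8.5 -0.6 -0.9]
74 [-7.7 -0.  -2.3]
78 [-7.8 -0.  -1.7]
82 [-7.9 -0.  -1.2]
86 [-8.  -0.  -0.6]
90 [-8.  -0.  -0.1]
rot [-0.13 -0.53  0.23]
```

View pics/s4.png

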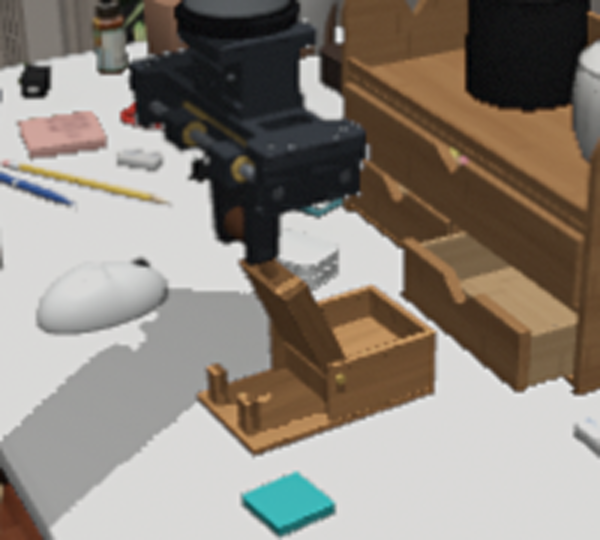

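View pics/w4.png

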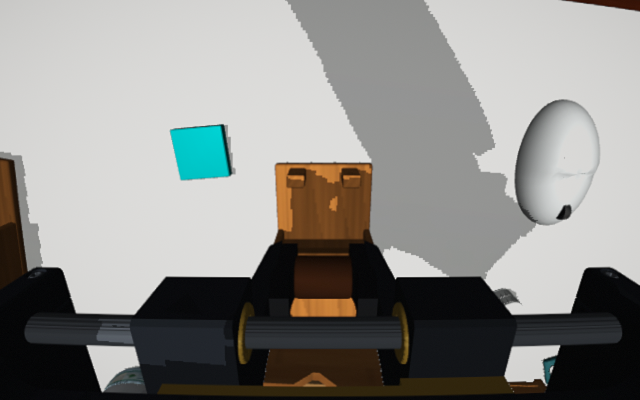

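The pan is up at about 66° with the knob held in the fingers (scene view) and the wrist view shows the roller at (325,275) between the pads. I check the clearance to the organizer before going on.

```bash
python3 - <<'E'
from h import *
s=snapshot('top')
print('drawer',atz(s,(247,124),.08),atz(s,(247,124),.0))
print('organizer front-right edge top',atz(s,(285,98),.15),atz(s,(160,100),.15), atz(s,(160,100),.25))
E
python3 -m creep '[-8.5,-0.6,-1.5,0,-0.5,0,-7.7,0,-2.3,0,0,0,-7.8,0,-1.7,0,0,0]'; python3 -c "
from h import *
plan([78,82,86,90,94,97])"
```

```text
drawer [0.63966395 0.29206619 0.08      ] [0.65871152 0.30758873 0.        ]
organizer front-right edge top [0.67358614 0.20889845 0.15      ] [0.66526576 0.44350681 0.15      ] [0.63591064 0.4024525  0.25      ]
clock: 5.0
tool_pos: [0.5036, 0.2949, 0.135]
eef_rot: [-0.04, 0.999, -0.004, -0.006]
contact_force: [-2.1, -1.8, 4.4]
opening: 0.297
ang 73.8 rad err mm 1.0 lat 0.6 F [-2.1 -1.8  4.4] op 26.2 t 5.0
78 [-8.4 -0.7 -0.9]
82 [-7.9 -0.1 -1.2]
86 [-8.  -0.1 -0.7]
90 [-8.  -0.1 -0.1]
94 [-8.  -0.1  0.5]
97 [-6.  -0.1  0.7]
rot [-0.4  -0.66  0.65]
```

```bash
python3 -m creep '[-9,-0.7,-1,-0.4,-0.6,0.5,-8.5,0,-1.2,0,0,0,-8.5,0,-0.7,0,0,0]'; python3 -c "
from h import *
plan([86,90,94,97,100])"
```

```text
clock: 5.25
tool_pos: [0.5293, 0.2968, 0.1381]
eef_rot: [-0.036, 0.999, -0.0, -0.001]
contact_force: [-1.1, 0.6, -1.6]
opening: 0.296
ang 86.7 rad err mm 0.6 lat 0.8 F [-1.1  0.6 -1.6] op 26.1 t 5.25
86 [ 1.4 -0.8  0.6]
90 [-8. -0. -0.]
94 [-8.  -0.   0.5]
97 [-6.  -0.   0.8]
100 [-5.9 -0.   1.1]
rot [-0.01 -0.16  0.27]
```

```bash
python3 -m creep '[-6,0,-0.5,0,0,0]'; python3 -c "
from h import *
plan([90,94,98,101,104])"
```

```text
clock: 5.33
tool_pos: [0.5359, 0.2973, 0.1382]
eef_rot: [-0.036, 0.999, -0.0, -0.002]
contact_force: [0.4, 0.9, -2.9]
opening: 0.297
ang 90.0 rad err mm 0.7 lat 0.8 F [ 0.4  0.9 -2.9] op 26.1 t 5.33
90 [ 0.  -0.8  0.7]
94 [-8.  -0.   0.5]
98 [-8.  -0.   1.1]
101 [-5.9 -0.   1.2]
104 [-5.8 -0.   1.5]
rot [-0.01 -0.18  0.26]
```

```bash
python3 -m creep '[-8,-0.6,1,0,0,0.2,-8,0,1.1,0,0,0,-6,0,1.2,0,0,0]'; python3 -c "
from h import *
plan([101,104,107,110,112])"
```

```text
clock: 5.58
tool_pos: [0.5602, 0.2991, 0.1344]
eef_rot: [-0.035, 0.999, 0.0, -0.001]
contact_force: [-1.2, 1.0, -0.9]
opening: 0.291
ang 102.3 rad err mm 0.3 lat 0.9 F [-1.2  1.  -0.9] op 25.7 t 5.58
101 [ 2.5 -0.9 -0.3]
104 [-5.8 -0.   1.5]
107 [-5.8 -0.   1.8]
110 [-5.6 -0.   2.1]
112 [-3.7 -0.   1.6]
rot [ 0.06 -0.17  0.08]
```

```bash
python3 -m creep '[-4,-0.6,1.5,0,0,0,-5.6,0,2,0,0,0,-4,0,1.6,0,0,0,0,0,0,0,0,0,0,0,0,0,0,0]'; python3 -c "
from h import *
plan([108,111,113])
s=snapshot('scene');a=s['color'][60:240,200:400,::-1];cv2.imwrite('pics/s5.png',cv2.resize(a,None,fx=3,fy=3,interpolation=cv2.INTER_CUBIC))
s=snapshot('wrist');save(s,'w5.png')
s=snapshot('top');a=s['color'][100:250,170:330,::-1];cv2.imwrite('pics/t5.png',cv2.resize(a,None,fx=4,fy=4,interpolation=cv2.INTER_CUBIC))"
```

```text
clock: 6.0
tool_pos: [0.5776, 0.3004, 0.128]
eef_rot: [-0.034, 0.999, 0.001, -0.0]
contact_force: [0.3, 0.9, 1.2]
opening: 0.293
ang 111.5 rad err mm -0.0 lat 1.1 F [0.3 0.9 1.2] op 25.8 t 6.0
108 [ 6.5 -1.1 -2.6]
111 [-5.6 -0.   2.2]
113 [-3.7 -0.   1.6]
rot [ 0.17 -0.05  0.02]
```

View pics/s5.png

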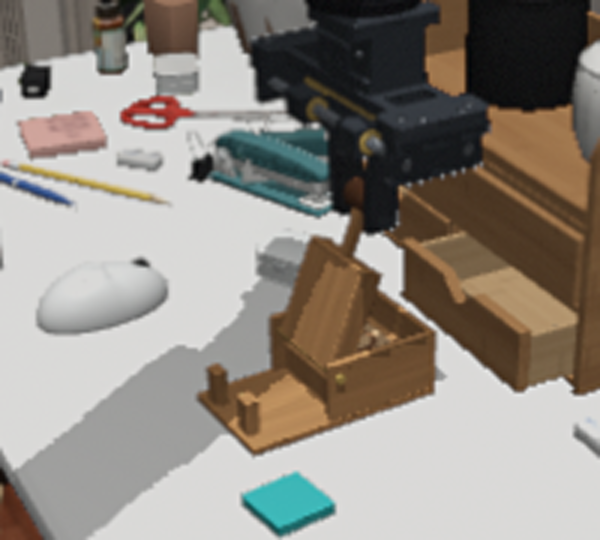

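View pics/w5.png

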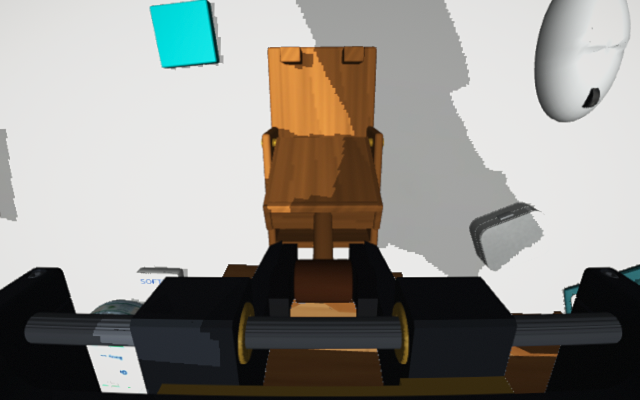

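The pan is past upright (about 111°) and the tile shows in the well at about (375,335) in the crop. I let it settle a moment, then look again.

```bash
python3 -m creep '[0,0,0,0,0,0,0,0,0,0,0,0,0,0,0,0,0,0,0,0,0,0,0,0,0,0,0,0,0,0]'; python3 -c "
from h import *
plan([106,101,96,90])
s=snapshot('scene');a=s['color'][125:195,280:360,::-1];cv2.imwrite('pics/s6.png',cv2.resize(a,None,fx=8,fy=8,interpolation=cv2.INTER_CUBIC))"
```

```text
clock: 6.57
tool_pos: [0.5767, 0.3003, 0.1284]
eef_rot: [-0.035, 0.999, 0.001, -0.0]
contact_force: [0.2, -0.0, -0.5]
opening: 0.293
ang 111.0 rad err mm -0.0 lat 1.1 F [ 0.2 -0.  -0.5] op 25.8 t 6.57
106 [ 9.4 -1.  -3.6]
101 [ 9.7  0.  -2.7]
96 [ 9.9  0.  -1.8]
90 [12.  0. -1.]
rot [ 0.15 -0.04  0.08]
```

View pics/s6.png

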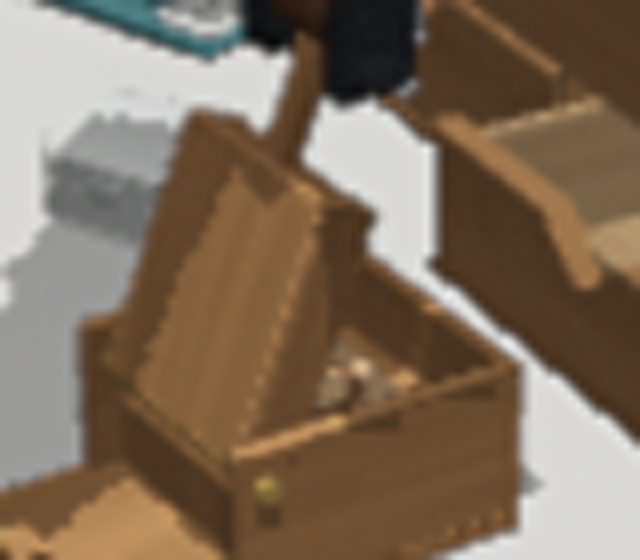

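The tile lies in the well, with part of the dark ring visible near (360,385). I swing the pan back down.

```bash
python3 -m creep '[9.4,-0.8,-3.6,0,0,0,9.7,0,-2.7,0,0,0,9.9,0,-1.8,0,0,0]'; python3 -c "
from h import *
plan([94,88,82,76,70])"
```

```text
clock: 6.87
tool_pos: [0.5501, 0.2984, 0.1365]
eef_rot: [-0.034, 0.999, 0.003, 0.002]
contact_force: [-0.1, 1.1, -1.9]
opening: 0.293
ang 97.1 rad err mm 0.4 lat 1.0 F [-0.1  1.1 -1.9] op 25.8 t 6.87
94 [ 6.3 -1.  -0.5]
88 [12.  -0.  -0.7]
82 [12.  -0.   0.6]
76 [11.9 -0.   1.8]
70 [11.6 -0.   3.1]
rot [ 0.32  0.21 -0.03]
```

```bash
python3 -m creep '[9,-0.8,-0.5,0.3,0.2,0,12,0,-0.2,0,0,0,12,0,1,0,0,0]'; python3 -c "
from h import *
plan([78,72,66,60,54])"
```

```text
clock: 7.12
tool_pos: [0.5178, 0.296, 0.1373]
eef_rot: [-0.033, 0.999, 0.001, 0.002]
contact_force: [0.3, 1.2, -2.9]
opening: 0.296
ang 81.0 rad err mm 0.6 lat 0.7 F [ 0.3  1.2 -2.9] op 26.1 t 7.12
78 [ 5.9 -0.8  1.4]
72 [11.7 -0.   2.7]
66 [11.4 -0.   3.9]
60 [10.9 -0.   5. ]
54 [10.4 -0.   6.2]
rot [ 0.13  0.25 -0.08]
```

```bash
python3 -m creep '[10,-0.6,2,0,0,0,11.5,0,3.3,0,0,0,11,0,4.5,0,0,0]'; python3 -c "
from h import *
plan([60,54,48,42,36])"
```

```text
clock: 7.37
tool_pos: [0.485, 0.2936, 0.128]
eef_rot: [-0.033, 0.999, 0.002, 0.004]
contact_force: [1.8, 1.2, -3.3]
opening: 0.294
ang 64.0 rad err mm 0.4 lat 0.6 F [ 1.8  1.2 -3.3] op 25.9 t 7.37
60 [ 7.  -0.6  3.8]
54 [10.4 -0.   6.1]
48 [ 9.7 -0.   7.2]
42 [ 8.9 -0.   8.1]
36 [ 8. -0.  9.]
rot [ 0.19  0.43 -0.07]
```

```bash
python3 -m creep '[9,-0.6,5,0,0.4,0,10.4,0,6.1,0,0,0,9.7,0,7.2,0,0,0]'; python3 -c "
from h import *
plan([42,36,30,24,18])"
```

```text
clock: 7.62
tool_pos: [0.4563, 0.2915, 0.1095]
eef_rot: [-0.033, 0.999, 0.003, 0.002]
contact_force: [3.4, 0.9, -4.1]
opening: 0.295
ang 47.0 rad err mm 0.3 lat 0.5 F [ 3.4  0.9 -4.1] op 26.0 t 7.62
42 [ 7.  -0.5  7.1]
36 [ 7.9 -0.1  9.1]
30 [ 6.9 -0.1  9.8]
24 [ 5.9 -0.1 10.5]
18 [ 4.7 -0.1 11.1]
rot [ 0.29  0.22 -0.07]
```

```bash
python3 -m creep '[7,-0.5,7.1,0,0,0,7.9,0,9.1,0,0,0,6.9,0,9.8,0,0,0]'; python3 -c "
from h import *
plan([27,22,17,12,8,5])"
```

```text
clock: 7.87
tool_pos: [0.4348, 0.29, 0.083]
eef_rot: [-0.033, 0.999, 0.003, 0.003]
contact_force: [2.4, 1.1, -1.9]
opening: 0.293
ang 29.9 rad err mm -0.5 lat 0.4 F [ 2.4  1.1 -1.9] op 25.8 t 7.87
27 [ 3.4 -0.4  4.6]
22 [ 4.5 -0.1  9. ]
17 [ 3.7 -0.1  9.3]
12 [ 2.9 -0.1  9.6]
8 [ 1.7 -0.1  7.8]
5 [ 0.9 -0.   6. ]
rot [ 0.36  0.36 -0.09]
```

```bash
python3 -m creep '[4,-0.4,6,0.3,0.3,0,4.5,0,9,0,0,0,3.7,0,9.3,0,0,0]'; python3 -c "
from h import *
plan([12,8,5,3,1])"
```

```text
clock: 8.12
tool_pos: [0.4237, 0.2891, 0.0576]
eef_rot: [-0.033, 0.999, 0.0, 0.001]
contact_force: [1.6, 1.2, -0.8]
opening: 0.291
ang 15.9 rad err mm -1.0 lat 0.2 F [ 1.6  1.2 -0.8] op 25.6 t 8.12
12 [ 3.2 -0.2  7.3]
8 [ 1.7 -0.   7.9]
5 [ 0.9 -0.   6. ]
3 [ 0.4 -0.   4. ]
1 [ 0.3 -0.   4. ]
rot [ 0.03  0.17 -0.1 ]
```

```bash
python3 -m creep '[3.2,0,7.3,0,0,0,1.7,0,7.9,0,0,0,0.9,0,6,0,0,0,0.4,0,4,0,0,0,0,0,0,0,0,0]'; python3 -c "
from h import *
plan([3,1,0])"
```

```text
clock: 8.53
tool_pos: [0.4191, 0.2887, 0.0295]
eef_rot: [-0.033, 0.999, -0.001, 0.002]
contact_force: [0.8, 0.2, -0.8]
opening: 0.294
ang 1.5 rad err mm -1.7 lat 0.2 F [ 0.8  0.2 -0.8] op 25.9 t 8.53
3 [ 1.5 -0.2 -3.1]
1 [0.3 0.  4. ]
0 [0.1 0.  2. ]
rot [-0.08  0.24 -0.14]
```

```bash
python3 -m creep '[0,0,2.5,0,0,0,0,0,1.5,0,0,0,0,0,0,0,0,0]'; python3 -c "
from h import *
plan([0])"
```

```text
clock: 8.78
tool_pos: [0.4191, 0.2887, 0.0265]
eef_rot: [-0.033, 0.999, -0.001, 0.002]
contact_force: [0.5, 1.4, -1.5]
opening: 0.291
ang 0.0 rad err mm -1.9 lat 0.2 F [ 0.5  1.4 -1.5] op 25.6 t 8.78
0 [ 2.  -0.2  0. ]
rot [-0.09  0.27 -0.14]
```

```bash
python3 -m creep '[0,0,0,0,0,0,0,0,0,0,0,0,0,0,0,0,0,0,0,0,0,0,0,0,0,0,0,0,0,0]' 60; python3 -m creep '[0,0,-10,0,0,0,0,0,-25,0,0,0,0,0,-35,0,0,0,0,0,-35,0,0,0,0,0,-35,0,0,0]'; python3 -m creep '[35,0,-10,0,0,0,35,0,-10,0,0,0,0,0,0,0,0,0]';python3 -c "
from h import *
s=snapshot('scene');a=s['color'][120:220,230:370,::-1];cv2.imwrite('pics/s7.png',cv2.resize(a,None,fx=5,fy=5,interpolation=cv2.INTER_CUBIC))
s=snapshot('top');a=s['color'][120:250,170:330,::-1];cv2.imwrite('pics/t7.png',cv2.resize(a,None,fx=4,fy=4,interpolation=cv2.INTER_CUBIC));save(s,'t7f.png')
s=snapshot('wrist');save(s,'w7.png')"
```

```text
clock: 9.2
tool_pos: [0.4177, 0.2869, 0.0266]
eef_rot: [-0.032, 0.999, -0.002, 0.001]
contact_force: [-0.2, -0.0, -0.2]
opening: 0.654
clock: 9.62
tool_pos: [0.413, 0.2842, 0.1671]
eef_rot: [-0.033, 0.999, -0.008, -0.006]
contact_force: [1.6, 0.8, -0.4]
opening: 0.677
clock: 9.87
tool_pos: [0.3464, 0.2821, 0.1971]
eef_rot: [-0.03, 1.0, -0.003, 0.001]
contact_force: [-0.2, -0.6, 0.5]
opening: 0.684
```

View pics/s7.png

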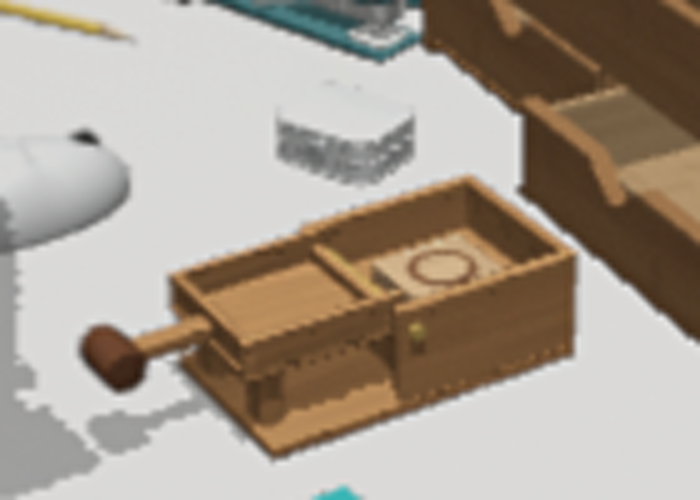

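View pics/w7.png

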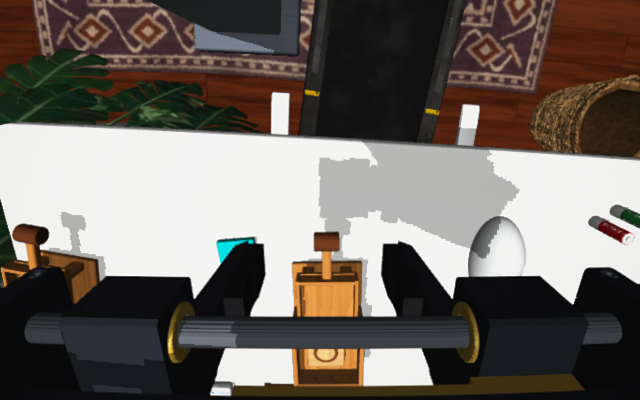

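View pics/t7f.png

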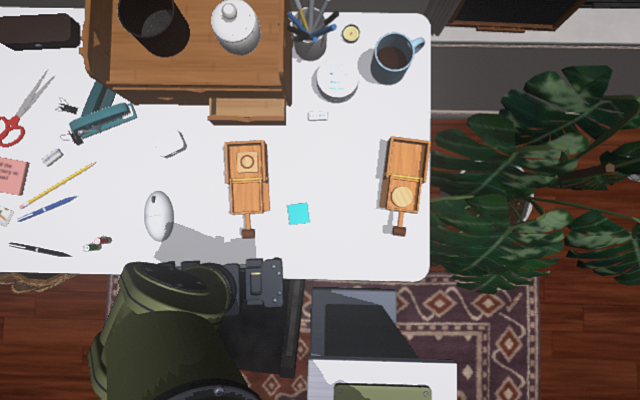

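The tile lies in the well with its ring up (top 247,161), the pan is down and empty, and the chip is unchanged at (401,197). One numeric check of the tile's place, then hand in.

```bash
python3 -c "
from h import *
s=snapshot('top');c=snapshot('scene')
Hh=np.array([.4172,.288,.04])+.115*ex
p=atz(s,(247.3,161.5),.038);print('tile hinge frame',(p-Hh)@ex,(p-Hh)@np.cross(ez,ex))
print('scene ring pred',proj(c,p),'seen',230+442/5,120+267/5)
for z in(.038,.048):print(z,proj(c,atz(s,(247.3,161.5),z)))
print([(d['xy'],d['score']) for d in find_in('chip','top')],[(d['xy'],d['score']) for d in find_in('tile','top')])"
python3 -m creep '[0,0,0,0,0,0]'; python3 -c "
from h import *
s=snapshot('scene');print(get_state()['qd']);print(finish_job())"
```

```text
tile hinge frame 0.0369844160280002 -0.00143516078042022
scene ring pred [[318.3875482  173.22890397]] seen 318.4 173.4
0.038 [[318.3875482  173.22890397]]
0.048 [[318.17620308 169.6752192 ]]
[([404.0, 197.0], 0.83)] [([300.8, 215.2], 0.89), ([249.4, 162.3], 0.85)]
clock: 10.3
tool_pos: [0.3524, 0.282, 0.1933]
eef_rot: [-0.027, 1.0, -0.004, 0.001]
contact_force: [-0.2, 0.0, 0.1]
opening: 0.68
[-2.31079500e-03 -3.45343694e-03 -7.74922667e-04  4.71988537e-03
 -1.29738085e-03 -5.50300858e-05 -2.28252520e-03]
the job is handed in; nothing more can be done
None
```

The job is handed in. I pinched the knob of the square tile's pan and swung the pan up to about 111°, where the tile tumbled into the well. Then I swung the empty pan back down, let go and backed off clear.

- **Tile:** the last pictures show it ringed face up in the well, at about x +37 mm, y −1 mm in the hinge frame. Top and scene views agree on a ring height of about 38 mm above the desk, which is what a tile lying flat should show. I did not measure its tilt directly.
- **Pan:** it looks down and empty. The arm read about 0° just before release.
- **Chip:** it looks unmoved. The detector put it 3 px from its first reading, which I take as detector noise.
- **Time and contact:** about 10.3 s of the 48 s were used. Wrist forces I read stayed around 5 N, and the gripper was clear of everything at the end.

No check failed. The largest disagreement was a difference of up to 3 mm between the tracked knob and the expected radius during the swing.

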